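Snug down the shaker platform's recessed cap screw with the T-handle hex key

ROBOT

A 6-joint arm with a two-finger parallel gripper is mounted at the origin on the work surface. World frame = base frame: x ahead of the robot, y to its left, z up, the work surface at z = 0. Lengths are in m, angles in degrees, forces in N, time in s.
With the tool pointing down it reaches from about 0.25 to 0.725 m from the base axis. Payload 9.7 kg.
Tool frame: the origin (TCP) lies between the finger pads; the fingertips stand 11 mm ahead of it and the grasp point (between the pads) lies 8 mm behind it; z points along the fingers, y is the line along which they close (so a half turn about z gives the same grasp; the last joint's range is limited). The gripper opens to 85 mm and grips with 20 to 120 N. Pads are 22 mm wide; open, the fingers measure 114 mm over their backs; the gripper's body (76 mm by 85 mm) begins 54 mm behind the grasp point. The pads swing forward as they close: fully open they stand 13 mm farther back than shut.
Start: joints at [76.203, 4.979, 10.078, 95.1, 0, 90], TCP at [0.131, 0.534, 0.242] pointing down, gripper open.
Joint ranges: [-179.16, 179.16], [-48.56, 103.87], [-65.8, 70.77], [-126.05, 130.52], [-82.76, 87.17], [-180, 180]. Speed limits (degrees/s): [127.2, 127.2, 147.25, 180, 180, 180].

INTERFACE

Orientations are given as [roll, pitch, yaw] about the fixed x, y, z axes, in that order (R = Rz(yaw) Ry(pitch) Rx(roll)).
In Python, from workcell import monitor, cams, ticket gives the robot as it stands.
- The arm moves only by the tool carry_out, never from a script. Its argument "plan" is a list of rows, each an object with "travel": the shift along the world's x, y, z as a fraction of full scale, a list of three; "angular": the turn, a rotation vector about the world's x, y, z as a fraction of full scale, a list of three; "grip": the gripper's target within -1 to 1 (fully open at 1, half-way at 0, shut at -1). In form: [{"travel": [x, y, z], "angular": [ax, ay, az], "grip": grip}, ...]. A call has 1 to 8 rows; each row is the pose to reach, as a shift and turn from the pose commanded when the call began; what a row does not reach only later rows make up. Full scale, the value 1, is 300 mm for a shift and 0.5 rad for a turn. A row lasts 1/12 s, in which the tool goes at most 41.7 mm and 7.16 degrees, less where a joint would pass 70% of its speed; a pose out of reach is approached as far as the arm can. A call with a number of a shift or a turn outside -1 to 1 is refused whole. A call with a gripper value outside its range is refused whole. The fingers move at their own pace and stop on an object; "grip_force" is the grip in N (left out, the last holds). Time passes only in rows, so rows that repeat a pose let the fingers close. It gives the time, the measured TCP pose, the force, the opening and the grip force at its end, in the units of the state.
- monitor.get_obs(): the state, without advancing time (a new reading comes with each control period).
- cams.camera(name): name is "scene" or "side" or "wrist"; returns a dict with "frame" (400x640x3 uint8, red, green, blue), "mtx" (3x3 intrinsics, pixels), "dist" ([k1, k2, p1, p2, k3] as OpenCV has them; the pictures are not rectified), "view" (4x4, takes a point from world to camera coordinates); the wrist camera has in their place "T_tool_cam" (4x4, takes a point from camera to tool coordinates, whose origin is the TCP and whose axes are the flange's). Camera axes: x right, y up, looking along -z (the intrinsics and any distortion apply to the point x, -y, -z); pixel columns grow to the right and rows downward; lengths in m; the calibration is good to about 2 mm. A picture is of the moment at which its call begins: read the wrist's pose just before it. There is no depth.
- ticket.job_done(): hands the job in; it is judged then, once.
The state is a dict: "time": time; "q": joint angles; "qd": joint speeds; "joint_efforts": joint torques, N m; "ee_pos": TCP position; "tcp_rot": TCP orientation; "wrist_force": force on the tool from outside, world axes, zero at the start; "torque": the same for the moment, N m; "opening": finger opening in m; "grasp_force": force on a finger pad.
Only numpy, scipy, OpenCV 4.12 (cv2) and the standard library are available. Lean on these libraries where they do the work, as an engineer would, in place of code of your own. Each camera call takes 0.05 s, during which the arm holds its last target. There are 200 camera calls.

TASK

The orbital shaker's platform has been put back, but the cap screw at the bottom of the well in its central hub is still loose: take the red T-handle hex key from its stand, lower it into the well and, pressing lightly, turn it until it drops into the hidden hexagon socket. Then turn the screw clockwise until it comes up firm against its stop, only hand-snug, never forcing the key on the screw. Pull the key straight out and put it back upright in its hole in the stand, leaving the flasks, jars and other things on the bench undisturbed.

Things in the scene. Friction and masses are not known exactly. Their poses are not given: they have to be found in the camera images.
- key_handle (a point): Centre of the red grip bar of the T-handle hex key: 90 mm long, 16 mm wide (grip across this, mid-bar, from above), 18 mm high. The key (0.15 kg) starts standing in the stand. Axes: x along the bar, y across it, z up the key. 109 mm above the key's lower end; the bar's underside is 100 mm above it.
- key_tip (a point): Centre of the flat, square-cut lower end of the same key's shank: a straight steel hexagon, 12 mm across flats, 13.9 mm across corners, 100 mm long. z points up the key; two of the hexagon's corners lie along the key's x axis (the bar).
- well_mouth (a point): Centre of the well's mouth, in the dark round hub (56 mm wide, its top 102 mm above the bench, standing 4 mm proud) in the middle of the shaker's 260 x 280 mm platform; fixed, z up. A cone 24 mm wide narrows to a round well 15 mm wide at 4.5 mm depth. Four wire clamps stand at the platform's corners, 123 mm from the well, up to 140 mm above the bench; two hold flasks.
- screw_face (a point): Centre of the screw's flat face, 22 mm below the well's mouth; its hexagon socket goes 10 mm deeper. How the hexagon is turned is unknown, repeats every 60 degrees and is not shown by this frame (z up). The key enters only within about 5 degrees of the right angle, else it rests on the face; once in, it has about 5 degrees of play either way.
- screw (a joint): Turn of the screw in the well, rad: grows clockwise seen from above, starts at 0.45 to 0.95, firm stop at 1.40 (no stop the other way). It runs at about 0.07 N m, so a key pressed on its face with under 10 N slides without carrying it round. At the stop 0.2 to 0.3 N m is snug; over 0.5 N m, or over 80 N of press, is forcing it.
- stand_hole (a point): Centre of the mouth of the key's hole in the blue stand, a fixed block 60 x 110 x 45 mm. The hole is round, 20 mm wide, 40 mm deep, its floor 5 mm above the bench. Two small dark L keys stand in the block 40 and 63 mm from the hole along +y (the block's length), up to 77 mm above the bench. z up.
- flask_a: A 100 ml glass flask with foil cap, 64 mm wide at its foot, 102 mm high, standing loose in a corner clamp on the platform, its top 202 mm above the bench; origin at the centre of its foot. Leave it alone.
- flask_b: A second flask like it in the opposite clamp. Leave it alone.
- jar_a: A glass culture jar with a foil cap, 65 mm wide, 92 mm high; origin under its centre. Leave it alone.
- jar_b: A second culture jar of the same size. Leave it alone.
- lamp: A glass spirit lamp with glass cap, 84 mm wide, 92 mm high; origin under its centre. Leave it alone.
- matchbox: A red matchbox lying flat, 53 x 36 x 15 mm; origin under its centre. Leave it alone.
Not all that is in view belongs to the job. Of the things that look like the part that bears key_handle, the smaller one is meant.

How it is judged (in metres and radians):
On the way, in this order (a step that is already met when the one before it is completed fails the run):
1. The key has dropped into the screw's socket: its lower end is at least 28 mm below the well's mouth, within 4 mm of the well's axis (z of key_tip in the frame of well_mouth below -0.028 m and horizontal distance between key_tip and well_mouth below 0.004 m), for 0.1 s.
2. With the key still in the socket, the screw is turned clockwise up to its stop (within 0.04 rad of it) (value of joint screw above 1.36 rad and z of key_tip in the frame of well_mouth below -0.025 m), for 0.1 s.
At the end, for the whole second after the job is handed in: The screw is still at its stop (within 0.05 rad) and the key stands released and upright (within 0.2 rad) in its hole in the stand, its lower end at least 30 mm down the hole and within 8 mm of the hole's axis (value of joint screw above 1.35 rad and horizontal distance between key_tip and stand_hole below 0.008 m and z of key_tip in the frame of stand_hole below -0.03 m and angle between key_tip's own z axis and vertical below 0.2 rad and velocity of joint screw below 0.05 rad/s); the robot touches nothing.
It fails at once if The key is forced on the screw: pressed or wrenched so that the contact forces between them add up to over 100 N (about 0.5 N m of twist with some side load) (contact force between hexkey and screw above 100 N).
It fails at once if A flask, a jar, the lamp or the matchbox is shifted by more than 15 mm (distance of any of flask_a, flask_b, jar_a, jar_b, lamp, matchbox from where it was at the start of the episode above 0.015 m).
It fails at once if A flask, jar or the lamp is tipped by more than 0.25 rad (angle between any of flask_a, flask_b, jar_a, jar_b, lamp's own z axis and vertical above 0.25 rad).
It also fails if it takes over 72 s, if anything falls off the work surface, if the arm or the gripper's body presses on something with over 40 N, if the wrist force passes 120 N, or if a joint passes its speed limit or range.

## Working session

There is one attempt and no reset: what is moved stays moved. The work goes in short steps, Python scripts to look and compute and a tool call to move; the robot and the scene stay as the last step left them, time stands still between calls to the robot, and variables do not carry over. Pictures are saved under pics/ and viewed, at most 10 in all, crops included, and the job is handed in when it is done.

Besides the shell and the picture viewer there is one more tool, called as name(argument=value, ...) on one line, values as JSON. carry_out: Moves the arm, as the interface text tells. Its arguments: {"type":"object","properties":{"plan":{"type":"array","items":{"type":"object","properties":{"travel":{"type":"array","items":{"type":"number"}},"angular":{"type":"array","items":{"type":"number"}},"grip":{"type":"number"}}}},"grip_force":{"type":"number"}},"required":["plan"]}

```bash
mkdir -p pics
cat > h.py <<'E'
import numpy as np, cv2
from scipy.spatial.transform import Rotation as R
from workcell import monitor, cams, ticket
def shot(name, fn=None):
    o=monitor.get_obs(); c=cams.camera(name)
    if 'view' in c: V=np.array(c['view'])
    else:
        T=np.eye(4); T[:3,:3]=rot(o); T[:3,3]=o['ee_pos']
        V=np.linalg.inv(T@np.array(c['T_tool_cam']))
    c['V']=V; c['o']=o
    if fn: cv2.imwrite('pics/'+fn, c['frame'][:,:,::-1])
    return c
def rot(o):
    return R.from_euler('xyz',o['tcp_rot'],degrees=True).as_matrix()
def ray(c,px):
    u=cv2.undistortPoints(np.array([[px]],float),np.array(c['mtx']),np.array(c['dist'],float))[0,0]
    Rm=c['V'][:3,:3]; t=c['V'][:3,3]
    return -Rm.T@t, Rm.T@np.array([u[0],-u[1],-1.])
def onplane(c,px,z):
    o,d=ray(c,px); return o+d*(z-o[2])/d[2]
def proj(c,p):
    q=c['V'][:3,:3]@np.array(p)+c['V'][:3,3]; q=q*[1,-1,-1]
    return cv2.projectPoints(q[None],np.zeros(3),np.zeros(3),np.array(c['mtx']),np.array(c['dist'],float))[0][0,0]
def redblobs(c,amin=30):
    h=cv2.cvtColor(c['frame'],cv2.COLOR_RGB2HSV)
    m=(((h[...,0]<8)|(h[...,0]>172))&(h[...,1]>130)&(h[...,2]>60)).astype(np.uint8)
    n,l,s,ce=cv2.connectedComponentsWithStats(m)
    return [(i,s[i].tolist(),ce[i].round(1).tolist()) for i in range(1,n) if s[i,4]>amin],l
E
python3 - <<'E'
from h import *
print(monitor.get_obs())
a=shot('scene');b=shot('side');w=shot('wrist','w0.png')
for c in (a,b,w): print(redblobs(c)[0], (-c['V'][:3,:3].T@c['V'][:3,3]).round(3))
cv2.imwrite('pics/scene0.png',a['frame'][:,:,::-1]);cv2.imwrite('pics/side0.png',b['frame'][:,:,::-1])
E
```

```text
{'time': 0.0, 'q': array([ 7.62033871e+01,  5.01059483e+00,  1.00360266e+01,  9.50981847e+01,
       -5.37633977e-04,  9.00002981e+01]), 'qd': array([-0.04106746, -0.06561089,  0.04718669,  0.01051717, -0.01448667,
       -0.06811422]), 'joint_efforts': array([ 2.81024717e-03, -5.20389998e+01,  4.64803648e+01,  1.60668843e-02,
        1.78811970e-04, -7.78051970e-07]), 'ee_pos': array([0.13111753, 0.53394043, 0.24160198]), 'tcp_rot': array([-1.79927247e+02,  5.38012114e-04,  1.66203090e+02]), 'wrist_force': array([ 0.52342561, -0.1551028 ,  0.41440948]), 'torque': array([-0.00205324,  0.02437858, -0.01002489]), 'grasp_force': 0.0, 'opening': 0.08542297271461953}
[(1, [340, 69, 8, 33, 222], [343.9, 84.7]), (2, [270, 105, 29, 10, 141], [284.1, 109.4]), (5, [342, 155, 16, 13, 36], [348.5, 163.3])] [0.801 0.422 0.956]
[(1, [180, 252, 51, 57, 877], [204.9, 280.4]), (2, [240, 253, 18, 20, 94], [250.6, 264.3]), (6, [281, 295, 47, 15, 415], [304.3, 301.8])] [ 0.479 -0.767  0.767]
[] [0.063 0.55  0.373]
```

View pics/scene0.png

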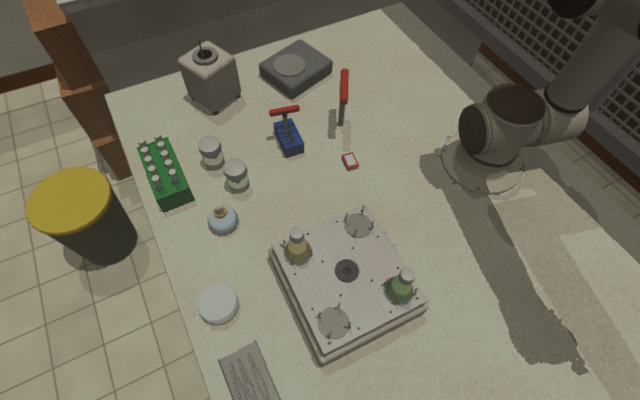

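View pics/side0.png

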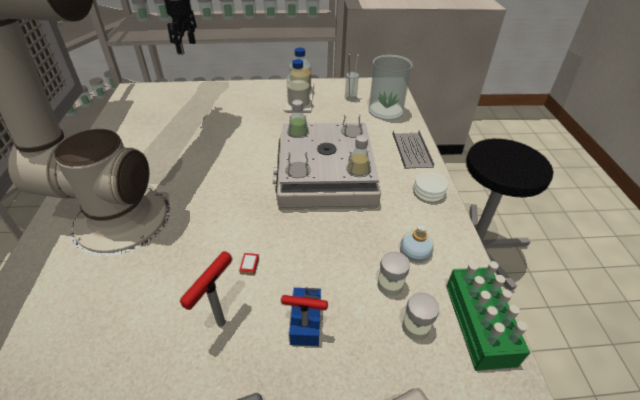

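Candidates: the red T bar in the blue stand, scene (284,109) / side (304,302); the larger red T-handle standing free, scene (344,85) / side (207,280); the matchbox, scene (350,160) / side (250,264). I choose the smaller bar, in the stand. The hub is at scene (347,270), side (327,149).

```bash
cat > m.py <<'E'
from h import *
def bar(c,box,z=0.114):
    bl,l=redblobs(c)
    i=[b for b in bl if b[1][4]>100 and abs(b[2][0]-box[0])<25 and abs(b[2][1]-box[1])<25][0][0]
    ys,xs=np.nonzero(l==i); P=np.array([onplane(c,(x,y),z)[:2] for x,y in zip(xs,ys)])
    ctr,sz,ang=cv2.minAreaRect(P.astype(np.float32)); box=cv2.boxPoints((ctr,sz,ang))
    e=max(((box[1]-box[0]),(box[2]-box[1])),key=np.linalg.norm)
    return np.round(ctr,4),np.round(sz,4),np.degrees(np.arctan2(e[1],e[0]))%180
def tri(c1,p1,c2,p2):
    o1,d1=ray(c1,p1);o2,d2=ray(c2,p2)
    s=np.linalg.lstsq(np.c_[d1,-d2],o2-o1,rcond=None)[0]
    return ((o1+s[0]*d1)+(o2+s[1]*d2))/2
E
python3 - <<'E'
from m import *
a=shot('scene');b=shot('side')
print(bar(a,(284,109)),bar(b,(304,302)))
print('tri bar',tri(a,(284.1,109.4),b,(304.3,301.8)),'hub',tri(a,(347,270),b,(327,149)))
print(onplane(a,(347,270),.102),onplane(b,(327,149),.102))
# stand: blue
for c in(a,b):
    h=cv2.cvtColor(c['frame'],cv2.COLOR_RGB2HSV);m=((h[...,0]>108)&(h[...,0]<125)&(h[...,1]>150)&(h[...,2]>50)).astype(np.uint8)
    n,l,s,ce=cv2.connectedComponentsWithStats(m);k=1+np.argmax(s[1:,4]);print(s[k],ce[k],onplane(c,ce[k],.03))
for n,p in dict(jara=(211,150),jarb=(236,172),big=(344,85),match=(350,160),fa=(297,237),fb=(407,277)).items(): print(n,onplane(a,p,.09))
for k,c,x,y in((0,a,230,60),(1,b,250,250)): cv2.imwrite(f'pics/c{k}.png',cv2.resize(c['frame'][y:y+110,x:x+140,::-1],None,fx=4,fy=4,interpolation=2))
i=np.vstack([cv2.imread('pics/c0.png'),cv2.imread('pics/c1.png')]);cv2.imwrite('pics/c.png',cv2.resize(i,None,fx=.68,fy=.68))
E
```

```text
(array([ 0.4821, -0.3579]), array([0.0202, 0.0852]), np.float32(168.60413)) (array([ 0.4835, -0.3551]), array([0.0213, 0.0883]), np.float32(167.92075))
tri bar [ 0.48342056 -0.35658587  0.11610088] hub [0.56545924 0.15220734 0.09786038]
[0.56482725 0.15381009 0.102     ] [0.56655425 0.14565636 0.102     ]Traceback (most recent call last):
  File "<stdin>", line 9, in <module>
    return _wrapfunc(a, 'argmax', axis=axis, out=out, **kwds)
    return bound(*args, **kwds)
ValueError: attempt to get argmax of an empty sequence
```

Run:
```python
from m import *
a=shot('scene');b=shot('side')
for n,p in dict(jara=(211,150),jarb=(236,172),big=(344,85),match=(350,160),fa=(297,237),fb=(407,277),cl1=(358,222),cl2=(335,322)).items(): print(n,onplane(a,p,.09 if n!='fa' and n!='fb' else .2).round(3))
i=np.vstack([cv2.resize(c['frame'][y:y+110,x:x+140,::-1],None,fx=2.7,fy=2.7,interpolation=2) for c,x,y in((a,230,60),(b,250,250))])
cv2.imwrite('pics/c.png',i)
```

```text
jara [ 0.72  -0.332  0.09 ]
jarb [ 0.687 -0.23   0.09 ]
big [ 0.26  -0.391  0.09 ]
match [ 0.393 -0.126  0.09 ]
fa [0.649 0.071 0.2  ]
fb [0.492 0.253 0.2  ]
cl1 [0.473 0.052 0.09 ]
cl2 [0.645 0.242 0.09 ]
```

View pics/c.png

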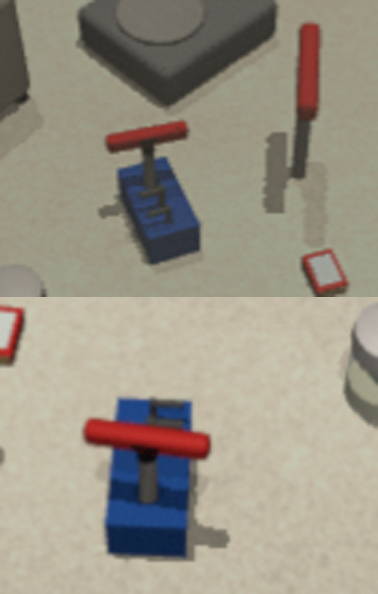

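carry_out(plan=[{"travel":[0.8,-0.6,0.2],"angular":[0,0,0],"grip":1},{"travel":[0.8,-0.6,0.2],"angular":[0,0,0],"grip":1},{"travel":[0.8,-0.6,0.2],"angular":[0,0,0],"grip":1},{"travel":[0.8,-0.6,0.2],"angular":[0,0,0],"grip":1},{"travel":[0.8,-0.6,0.2],"angular":[0,0,0],"grip":1},{"travel":[0.8,-0.6,0.2],"angular":[0,0,0],"grip":1},{"travel":[0.8,-0.6,0.2],"angular":[0,0,0],"grip":1},{"travel":[0.8,-0.6,0.2],"angular":[0,0,0],"grip":1}])

```text
time: 1.02
ee_pos: [0.3743, 0.3514, 0.3034]
tcp_rot: [180.0, 0.1, 166.0]
wrist_force: [-0.3, 1.3, -0.4]
opening: 0.0855
grasp_force: 0.0
```

carry_out(plan=[{"travel":[0.3,-1,0],"angular":[0,0,0],"grip":1},{"travel":[0.3,-1,0],"angular":[0,0,0],"grip":1},{"travel":[0.3,-1,0],"angular":[0,0,0],"grip":1},{"travel":[0.3,-1,0],"angular":[0,0,0],"grip":1},{"travel":[0.3,-1,0],"angular":[0,0,0],"grip":1},{"travel":[0.3,-1,0],"angular":[0,0,0],"grip":1},{"travel":[0.3,-1,0],"angular":[0,0,0],"grip":1},{"travel":[0.3,-1,0],"angular":[0,0,0],"grip":1}])

```text
time: 1.68
ee_pos: [0.4616, 0.0506, 0.3024]
tcp_rot: [-180.0, 0.0, 166.1]
wrist_force: [1.1, -0.4, -0.1]
opening: 0.0858
grasp_force: 0.0
```

Run:
```python
from m import *
w=shot('wrist'); print(proj(w,(.566,.15,.102)), w['V'].round(2).tolist(), w['mtx'])
for p in((.6,.13),(.64,.13)):
  w2=dict(w);V=w['V'].copy();d=np.array([p[0]-.4616,p[1]-.0506,0]);V[:3,3]-=V[:3,:3]@d;w2['V']=V;print(p,proj(w2,(.566,.15,.102)))
```

```text
[434.29341843 244.38755643] [[0.24, 0.97, 0.0, -0.16], [-0.93, 0.23, -0.27, 0.47], [-0.26, 0.06, 0.96, -0.32], [0.0, 0.0, 0.0, 1.0]] [[334.40631208   0.         321.77507168]
 [  0.         334.40631208 196.49675822]
 [  0.           0.           1.        ]]
(0.6, 0.13) [333.48529033 136.42202901]
(0.64, 0.13) [323.75717346  95.45289225]
```

carry_out(plan=[{"travel":[0.47,0.27,0],"angular":[0,0,0],"grip":1},{"travel":[0.47,0.27,0],"angular":[0,0,0],"grip":1},{"travel":[0.47,0.27,0],"angular":[0,0,0],"grip":1},{"travel":[0.47,0.27,0],"angular":[0,0,0],"grip":1},{"travel":[0.47,0.27,0],"angular":[0,0,0],"grip":1},{"travel":[0.47,0.27,0],"angular":[0,0,0],"grip":1},{"travel":[0.47,0.27,0],"angular":[0,0,0],"grip":1}])

```text
time: 2.32
ee_pos: [0.602, 0.1352, 0.3018]
tcp_rot: [-180.0, -0.1, 166.2]
wrist_force: [-1.3, -0.3, -0.5]
opening: 0.0855
grasp_force: 0.0
```

Run:
```python
from m import *
w=shot('wrist','w1.png'); print(w['o']['ee_pos'],proj(w,(.566,.15,.102)))
```

```text
[0.60200113 0.13520265 0.30181455] [328.0065457  136.16138125]
```

View pics/w1.png

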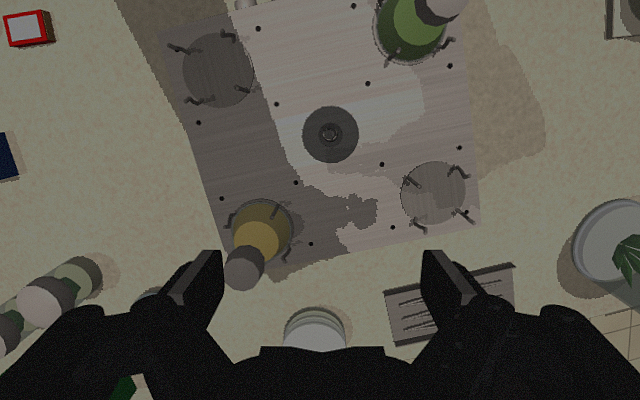

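The wrist view shows the dark hub at about (330,135) with the well in its middle, flasks at (260,235) and (415,20), and empty clamps at the other two corners.

Run:
```python
from m import *
w=shot('wrist'); g=cv2.cvtColor(w['frame'],cv2.COLOR_RGB2GRAY)[90:180,285:375]
m=(cv2.medianBlur(g,3)<90).astype(np.uint8)
n,l,s,ce=cv2.connectedComponentsWithStats(m);k=l[45-25,45]
print(k,[(s[i].tolist(),ce[i]) for i in range(1,n) if s[i,4]>100])
c=cv2.HoughCircles(cv2.resize(g,None,fx=4,fy=4,interpolation=2),cv2.HOUGH_GRADIENT,1,100,param1=100,param2=20,minRadius=90,maxRadius=135)
c2=cv2.HoughCircles(cv2.resize(g,None,fx=4,fy=4,interpolation=2),cv2.HOUGH_GRADIENT,1,100,param1=100,param2=15,minRadius=30,maxRadius=60)
for cc in (c,c2):
  if cc is not None:
    for x,y,r in cc[0][:2]:
      p=((x+.5)/4-.5+285,(y+.5)/4-.5+90);print(p,r/4,onplane(w,p,.102),w['o']['time'])
```

```text
1 [([17, 16, 57, 57, 2528], array([45.30617089, 44.11273734])), ([0, 65, 16, 25, 209], array([ 5.16267943, 81.26315789]))]
(np.float32(330.25), np.float32(134.25)) 28.35 [0.56470949 0.15236328 0.102     ] 2.3667
```

carry_out(plan=[{"travel":[-0.3,-0.9,0],"angular":[0,0,0],"grip":1},{"travel":[-0.3,-0.9,0],"angular":[0,0,0],"grip":1},{"travel":[-0.3,-0.9,0],"angular":[0,0,0],"grip":1},{"travel":[-0.3,-0.9,0],"angular":[0,0,0],"grip":1},{"travel":[-0.3,-0.9,0],"angular":[0,0,0],"grip":1},{"travel":[-0.3,-0.9,0],"angular":[0,0,0],"grip":1},{"travel":[-0.3,-0.9,0],"angular":[0,0,0],"grip":1},{"travel":[-0.3,-0.9,0],"angular":[0,0,0],"grip":1}])

```text
time: 3.08
ee_pos: [0.509, -0.1396, 0.3044]
tcp_rot: [-179.9, 0.2, 165.9]
wrist_force: [-0.8, 0.6, -0.2]
opening: 0.0854
grasp_force: 0.0
```

carry_out(plan=[{"travel":[0.0,-0.75,0],"angular":[0,0,0],"grip":1},{"travel":[0.0,-0.75,0],"angular":[0,0,0],"grip":1},{"travel":[0.0,-0.75,0],"angular":[0,0,0],"grip":1},{"travel":[0.0,-0.75,0],"angular":[0,0,0],"grip":1},{"travel":[0.0,-0.75,0],"angular":[0,0,0],"grip":1},{"travel":[0.0,-0.75,0],"angular":[0,0,0],"grip":1},{"travel":[0.0,-0.75,0],"angular":[0,0,0],"grip":1},{"travel":[0.0,-0.75,0],"angular":[0,0,0],"grip":1}])

```text
time: 3.75
ee_pos: [0.5111, -0.3604, 0.3033]
tcp_rot: [-180.0, 0.1, 166.1]
wrist_force: [0.1, 0.9, -0.2]
opening: 0.0853
grasp_force: 0.0
```

Run:
```python
from m import *
w=shot('wrist','w2.png'); print(w['o']['ee_pos'],w['o']['tcp_rot'],w['o']['q'],proj(w,(.4834,-.3565,.114)),redblobs(w,100)[0])
p=proj(w,(.4834,-.3565,.114))
try: print(bar(w,p))
except Exception as e: print(e)
```

```text
[ 0.51111803 -0.36038807  0.30327267] [-1.79984665e+02  6.97536875e-02  1.66074562e+02] [-3.51923933e+01  1.81439373e+01  3.23553528e+01  1.04140850e+02
  1.10096943e-02 -2.12669392e+01] [319.01425517 147.98845874] [(1, [424, 0, 45, 10, 249], [445.0, 5.3]), (4, [310, 100, 19, 94, 1457], [319.2, 145.8])]
(array([ 0.4836, -0.3563]), array([0.0154, 0.0894]), np.float32(168.08813))
```

carry_out(plan=[{"travel":[-0.092,0.013,-0.1],"angular":[0,0,0.07],"grip":1},{"travel":[-0.092,0.013,-0.2],"angular":[0,0,0.07],"grip":1},{"travel":[-0.092,0.013,-0.32],"angular":[0,0,0.07],"grip":0.2},{"travel":[-0.092,0.013,-0.44],"angular":[0,0,0.07],"grip":0},{"travel":[-0.092,0.013,-0.54],"angular":[0,0,0.07],"grip":0},{"travel":[-0.092,0.013,-0.62],"angular":[0,0,0.07],"grip":0},{"travel":[-0.092,0.013,-0.658],"angular":[0,0,0.07],"grip":0},{"travel":[-0.092,0.013,-0.658],"angular":[0,0,0.07],"grip":0}], grip_force=60)

```text
time: 4.47
ee_pos: [0.4837, -0.354, 0.1032]
tcp_rot: [179.9, -0.2, 168.3]
wrist_force: [-0.5, 1.3, 1.2]
opening: 0.0428
grasp_force: 0.0
```

carry_out(plan=[{"travel":[0,-0.007,0.005],"angular":[0,0,0],"grip":0},{"travel":[0,-0.007,0.005],"angular":[0,0,0],"grip":-1},{"travel":[0,-0.007,0.005],"angular":[0,0,0],"grip":-1},{"travel":[0,-0.007,0.005],"angular":[0,0,0],"grip":-1},{"travel":[0,-0.007,0.005],"angular":[0,0,0],"grip":-1},{"travel":[0,-0.007,0.005],"angular":[0,0,0],"grip":-1},{"travel":[0,-0.007,0.005],"angular":[0,0,0],"grip":-1},{"travel":[0,-0.007,0.005],"angular":[0,0,0],"grip":-1}])

```text
time: 5.13
ee_pos: [0.4856, -0.3583, 0.1088]
tcp_rot: [-180.0, 0.2, 168.2]
wrist_force: [-0.7, 1.8, 8.2]
opening: 0.0148
grasp_force: 58.5
```

carry_out(plan=[{"travel":[0,0,0],"angular":[0,0,0],"grip":-1},{"travel":[0,0,0.01],"angular":[0,0,0],"grip":-1},{"travel":[0,0,0.03],"angular":[0,0,0],"grip":-1},{"travel":[0,0,0.06],"angular":[0,0,0],"grip":-1},{"travel":[0,0,0.1],"angular":[0,0,0],"grip":-1},{"travel":[0,0,0.14],"angular":[0,0,0],"grip":-1},{"travel":[0,0,0.18],"angular":[0,0,0],"grip":-1},{"travel":[0,0,0.22],"angular":[0,0,0],"grip":-1}])

```text
time: 5.8
ee_pos: [0.4847, -0.3582, 0.1742]
tcp_rot: [-180.0, 0.0, 168.2]
wrist_force: [-0.1, 0.5, -0.5]
opening: 0.0146
grasp_force: 58.8
```

carry_out(plan=[{"travel":[0,0,0.1],"angular":[0,0,0],"grip":-1},{"travel":[0,0,0.2],"angular":[0,0,0],"grip":-1},{"travel":[0,0,0.3],"angular":[0,0,0],"grip":-1},{"travel":[0,0,0.4],"angular":[0,0,0],"grip":-1},{"travel":[0,0,0.5],"angular":[0,0,0],"grip":-1},{"travel":[0,0,0.55],"angular":[0,0,0],"grip":-1},{"travel":[0,0,0.55],"angular":[0,0,0],"grip":-1},{"travel":[0,0,0.55],"angular":[0,0,0],"grip":-1}])

```text
time: 6.47
ee_pos: [0.4849, -0.3583, 0.338]
tcp_rot: [-180.0, 0.1, 168.2]
wrist_force: [-0.3, 1.0, -1.5]
opening: 0.0149
grasp_force: 58.8
```

Run:
```python
from m import *
a=shot('scene');b=shot('side');w=shot('wrist');print(w['o'])
def cr(c,r):
  p=proj(c,w['o']['ee_pos']-[0,0,.05]).astype(int);x=max(p[0]-r,0);y=max(p[1]-r,0);return cv2.resize(c['frame'][y:y+2*r,x:x+2*r,::-1],(390,390),interpolation=2)
cv2.imwrite('pics/g.png',np.hstack([cr(a,70),cr(b,70)]))
```

```text
{'time': 6.5667, 'q': array([-3.64632912e+01,  1.65569253e+01,  3.41910811e+01,  1.07740420e+02,
        1.66190084e-03, -2.46702801e+01]), 'qd': array([-0.06052517,  0.00209241, -0.91311508,  0.02408216, -0.11676923,
        0.02943485]), 'joint_efforts': array([-7.72791227e-04, -6.42698193e+01,  4.60214853e+01,  1.24208545e-01,
       -5.88234489e-04,  3.53957171e-05]), 'ee_pos': array([ 0.48449754, -0.35801929,  0.33595009]), 'tcp_rot': array([ 1.79954136e+02, -9.58709700e-02,  1.68207026e+02]), 'wrist_force': array([ 0.06939708, -0.48489748, -1.84680649]), 'torque': array([-0.01275068,  0.04622337, -0.03787348]), 'grasp_force': 58.77762973308563, 'opening': 0.014743853428745247}
```

View pics/g.png

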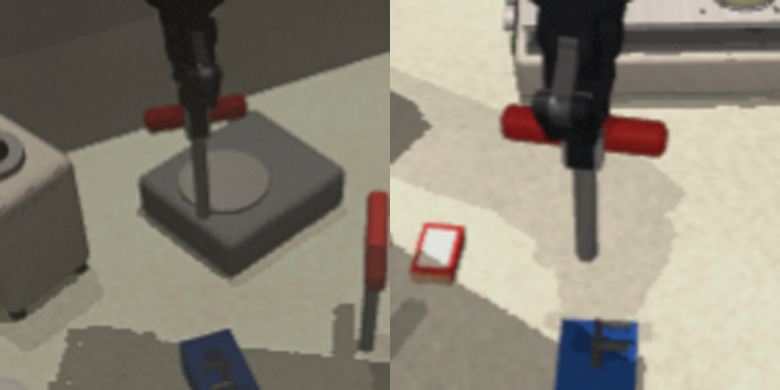

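The key hangs from the grip: shank tip about (204,214) in the left crop and (196,258) in the right one.

Run:
```python
from m import *
a=shot('scene');b=shot('side');E=a['o']['ee_pos']
def f(c,q,r=70):
  p=proj(c,E-[0,0,.05]).astype(int);return (max(p[0]-r,0)+q[0]*140/390,max(p[1]-r,0)+q[1]*140/390)
t=E+[0,0,.008-.109]
print(E,t,'tri tip',tri(a,f(a,(204,213)),b,f(b,(196,256))))
print('pred px',proj(a,t),f(a,(204,213)),proj(b,t),f(b,(196,256)))
m=E+[0,0,-.02];print(proj(a,m),proj(b,m),f(a,(199,140)),f(b,(194,170)))
w=shot('wrist');print(proj(w,(.4835,-.3565,.045)),proj(w,t))
```

```text
[ 0.4843628  -0.35791069  0.33570586] [ 0.4843628  -0.35791069  0.23470586] tri tip [ 0.48142417 -0.35879453  0.23301901]
pred px [280.88713479  76.63155588] (np.float64(282.2307692307692), 76.46153846153847) [303.36959109 263.59677094] (np.float64(302.35897435897436), np.float64(264.8974358974359))
[278.89430586  50.40202065] [302.48366956 231.07806217] (np.float64(280.43589743589746), 50.256410256410255) (np.float64(301.64102564102564), np.float64(234.02564102564102))
[322.49476191 159.14200446] [321.95299686 203.02380805]
```

carry_out(plan=[{"travel":[0.137,0.85,0],"angular":[0,0,0],"grip":-1},{"travel":[0.137,0.85,0],"angular":[0,0,0],"grip":-1},{"travel":[0.137,0.85,0],"angular":[0,0,0],"grip":-1},{"travel":[0.137,0.85,0],"angular":[0,0,0],"grip":-1},{"travel":[0.137,0.85,0],"angular":[0,0,0],"grip":-1},{"travel":[0.137,0.85,0],"angular":[0,0,0],"grip":-1},{"travel":[0.137,0.85,0],"angular":[0,0,0],"grip":-1},{"travel":[0.137,0.85,0],"angular":[0,0,0],"grip":-1}])

```text
time: 7.43
ee_pos: [0.5258, -0.1004, 0.3371]
tcp_rot: [180.0, -0.0, 168.4]
wrist_force: [-0.4, -0.8, -2.1]
opening: 0.0148
grasp_force: 59.2
```

carry_out(plan=[{"travel":[0.137,0.85,0],"angular":[0,0,0],"grip":-1},{"travel":[0.137,0.85,0],"angular":[0,0,0],"grip":-1},{"travel":[0.137,0.85,0],"angular":[0,0,0],"grip":-1},{"travel":[0.137,0.85,0],"angular":[0,0,0],"grip":-1},{"travel":[0.137,0.85,0],"angular":[0,0,0],"grip":-1},{"travel":[0.137,0.85,0],"angular":[0,0,0],"grip":-1},{"travel":[0.137,0.85,0],"angular":[0,0,0],"grip":-1},{"travel":[0.137,0.85,0],"angular":[0,0,0],"grip":-1}])

```text
time: 8.1
ee_pos: [0.5672, 0.1536, 0.336]
tcp_rot: [-180.0, -0.1, 168.4]
wrist_force: [0.7, -0.8, -1.0]
opening: 0.0148
grasp_force: 59.4
```

carry_out(plan=[{"travel":[0,0,-0.1],"angular":[0,0,0],"grip":-1},{"travel":[0,0,-0.2],"angular":[0,0,0],"grip":-1},{"travel":[0,0,-0.28],"angular":[0,0,0],"grip":-1},{"travel":[0,0,-0.33],"angular":[0,0,0],"grip":-1},{"travel":[0,0,-0.36],"angular":[0,0,0],"grip":-1},{"travel":[0,0,-0.36],"angular":[0,0,0],"grip":-1},{"travel":[0,0,-0.36],"angular":[0,0,0],"grip":-1}])

```text
time: 8.68
ee_pos: [0.5669, 0.1508, 0.2299]
tcp_rot: [-180.0, 0.0, 168.1]
wrist_force: [0.4, 0.2, -1.1]
opening: 0.0152
grasp_force: 59.3
```

Run:
```python
from m import *
a=shot('scene');b=shot('side');w=shot('wrist');E=w['o']['ee_pos'];print(E,w['o']['tcp_rot'],w['o']['wrist_force'],w['o']['q'])
t=E+[0,0,-.101]
def cr(c,r):
  p=proj(c,t).astype(int);print(p-r,proj(c,t),proj(c,(.565,.152,.102)));return cv2.resize(c['frame'][p[1]-r:p[1]+r,p[0]-r:p[0]+r,::-1],(400,400),interpolation=2)
cv2.imwrite('pics/g2.png',np.hstack([cr(a,35),cr(b,35)]))
```

```text
[0.56727923 0.15141156 0.23093721] [1.79953270e+02 1.07281496e-01 1.68168083e+02] [ 0.97109068 -0.16316943 -2.16081876] [ 1.49474329e+01  9.82856099e+00  1.41736341e+01  9.42282432e+01
 -6.61804530e-03  2.67792998e+01]
[311 229] [346.53910624 264.80776545] [346.54067281 269.37393938]
[292 104] [327.33878356 139.67913921] [326.2845571  147.70336844]
```

View pics/g2.png

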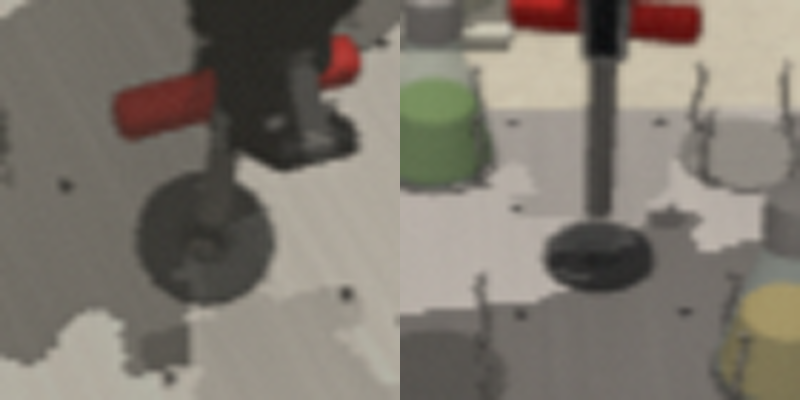

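Side crop: shank column (600) agrees with the hub's (598); scene crop: tip (215,223) sits about 3 mm toward the upper right of where it should be above the well (206,245). That is within the cone's capture; I shift −2 mm in y and lower with force checks.

carry_out(plan=[{"travel":[0,-0.006,-0.04],"angular":[0,0,0],"grip":-1},{"travel":[0,-0.006,-0.075],"angular":[0,0,0],"grip":-1},{"travel":[0,-0.006,-0.095],"angular":[0,0,0],"grip":-1},{"travel":[0,-0.006,-0.1],"angular":[0,0,0],"grip":-1},{"travel":[0,-0.006,-0.103],"angular":[0,0,0],"grip":-1},{"travel":[0,-0.006,-0.106],"angular":[0,0,0],"grip":-1}])

```text
time: 9.33
ee_pos: [0.5669, 0.1503, 0.198]
tcp_rot: [180.0, 0.0, 168.2]
wrist_force: [0.7, 0.2, -0.8]
opening: 0.0152
grasp_force: 59.6
```

Run:
```python
from m import *
o=monitor.get_obs();print(o['ee_pos'],o['wrist_force'],o['torque'])
```

```text
[0.56694968 0.15029009 0.19801422] [ 0.69983458  0.18292613 -0.76342272] [ 0.1208041  -0.28787416  0.02613617]
```

carry_out(plan=[{"travel":[0,0,-0.004],"angular":[0,0,0],"grip":-1},{"travel":[0,0,-0.008],"angular":[0,0,0],"grip":-1},{"travel":[0,0,-0.012],"angular":[0,0,0],"grip":-1},{"travel":[0,0,-0.016],"angular":[0,0,0],"grip":-1},{"travel":[0,0,-0.02],"angular":[0,0,0],"grip":-1},{"travel":[0,0,-0.024],"angular":[0,0,0],"grip":-1},{"travel":[0,0,-0.028],"angular":[0,0,0],"grip":-1}])

```text
time: 9.92
ee_pos: [0.5669, 0.1502, 0.1892]
tcp_rot: [180.0, 0.0, 168.2]
wrist_force: [2.1, 1.2, 1.5]
opening: 0.0152
grasp_force: 59.7
```

Run:
```python
from m import *
o=monitor.get_obs();print(o['ee_pos'],o['wrist_force'],o['torque'])
```

```text
[0.56687017 0.15023843 0.18919128] [2.1384725  1.20176747 1.48401435] [ 0.39196993 -0.54681733 -0.00489232]
```

carry_out(plan=[{"travel":[0.003,0.002,-0.003],"angular":[0,0,0],"grip":-1},{"travel":[0.003,0.002,-0.006],"angular":[0,0,0],"grip":-1},{"travel":[0.003,0.002,-0.009],"angular":[0,0,0],"grip":-1}])

```text
time: 10.17
ee_pos: [0.5674, 0.1506, 0.186]
tcp_rot: [-180.0, -0.0, 168.2]
wrist_force: [0.8, -1.0, -1.1]
opening: 0.0148
grasp_force: 59.4
```

```bash
cat > s.py <<'E'
from m import *
o=monitor.get_obs();print(o['ee_pos'].round(4),o['wrist_force'].round(2),o['torque'].round(3),o['q'][5].round(1),o['tcp_rot'].round(2))
E
python3 s.py
```

```text
[0.5674 0.1506 0.186 ] [ 0.82 -0.96 -1.11] [-0.002 -0.076 -0.046] 26.7 [-1.7996e+02 -5.0000e-02  1.6821e+02]
```

Side load is gone; continue to the face.

carry_out(plan=[{"travel":[0,0,-0.003],"angular":[0,0,0],"grip":-1},{"travel":[0,0,-0.006],"angular":[0,0,0],"grip":-1},{"travel":[0,0,-0.009],"angular":[0,0,0],"grip":-1}])

```text
time: 10.42
ee_pos: [0.5676, 0.1507, 0.1836]
tcp_rot: [-180.0, -0.0, 168.2]
wrist_force: [0.3, -0.6, 2.8]
opening: 0.015
grasp_force: 60.0
```

```bash
python3 s.py
```

```text
[0.5676 0.1507 0.1836] [ 0.34 -0.63  2.78] [-0.018  0.018 -0.026] 26.7 [-1.7999e+02 -2.0000e-02  1.6821e+02]
```

carry_out(plan=[{"travel":[0,0,-0.0012],"angular":[0,0,-0.09],"grip":-1},{"travel":[0,-0.001,-0.0012],"angular":[0,0,-0.18],"grip":-1},{"travel":[0,-0.001,-0.0012],"angular":[0,0,-0.27],"grip":-1},{"travel":[-0.001,-0.0015,-0.0012],"angular":[0,0,-0.36],"grip":-1}])

```text
time: 10.75
ee_pos: [0.5675, 0.1503, 0.1838]
tcp_rot: [180.0, 0.0, 157.8]
wrist_force: [0.4, 0.7, 1.2]
opening: 0.015
grasp_force: 59.8
```

```bash
python3 s.py
```

```text
[0.5675 0.1503 0.1838] [0.39 0.7  1.19] [ 0.147 -0.083  0.038] 37.1 [1.7998e+02 3.0000e-02 1.5777e+02]
```

carry_out(plan=[{"travel":[0,0,-0.002],"angular":[0,0,-0.09],"grip":-1},{"travel":[0,-0.001,-0.003],"angular":[0,0,-0.18],"grip":-1},{"travel":[-0.001,-0.001,-0.003],"angular":[0,0,-0.27],"grip":-1},{"travel":[-0.001,-0.001,-0.003],"angular":[0,0,-0.36],"grip":-1}])

```text
time: 11.08
ee_pos: [0.5674, 0.15, 0.1836]
tcp_rot: [179.9, 0.1, 147.5]
wrist_force: [-0.7, 1.2, 5.3]
opening: 0.0149
grasp_force: 60.3
```

```bash
python3 s.py
```

```text
[0.5674 0.15   0.1836] [-0.7   1.16  5.33] [-0.076  0.     0.036] 47.4 [1.7992e+02 7.0000e-02 1.4746e+02]
```

Press about 6 N, on the face. Keep turning.

carry_out(plan=[{"travel":[0,0,0],"angular":[0,0,-0.08],"grip":-1},{"travel":[0,-0.001,0],"angular":[0,0,-0.16],"grip":-1},{"travel":[-0.001,-0.001,0],"angular":[0,0,-0.24],"grip":-1},{"travel":[-0.001,-0.001,0],"angular":[0,0,-0.32],"grip":-1}])

```text
time: 11.42
ee_pos: [0.5671, 0.1498, 0.1835]
tcp_rot: [179.9, 0.1, 138.3]
wrist_force: [0.3, 0.2, 4.1]
opening: 0.0147
grasp_force: 60.2
```

```bash
python3 s.py
```

```text
[0.5671 0.1498 0.1835] [0.31 0.19 4.07] [-0.021 -0.029  0.025] 56.5 [1.7992e+02 6.0000e-02 1.3830e+02]
```

carry_out(plan=[{"travel":[0,0,0],"angular":[0,0,-0.08],"grip":-1},{"travel":[-0.001,-0.001,0],"angular":[0,0,-0.16],"grip":-1},{"travel":[-0.001,-0.001,0],"angular":[0,0,-0.24],"grip":-1}])

```text
time: 11.67
ee_pos: [0.5668, 0.1495, 0.1834]
tcp_rot: [179.9, 0.0, 131.4]
wrist_force: [0.3, 0.7, 2.7]
opening: 0.0145
grasp_force: 60.0
```

```bash
python3 s.py
```

```text
[0.5668 0.1495 0.1834] [0.32 0.73 2.67] [ 0.07  -0.12   0.062] 63.3 [1.7991e+02 4.0000e-02 1.3143e+02]
```

carry_out(plan=[{"travel":[0,0,-0.001],"angular":[0,0,-0.08],"grip":-1},{"travel":[-0.001,-0.001,-0.001],"angular":[0,0,-0.16],"grip":-1},{"travel":[-0.001,-0.001,-0.001],"angular":[0,0,-0.24],"grip":-1}])

```text
time: 11.92
ee_pos: [0.5663, 0.1493, 0.1825]
tcp_rot: [180.0, -0.0, 124.6]
wrist_force: [1.1, 0.9, -0.9]
opening: 0.0149
grasp_force: 59.6
```

```bash
python3 s.py
```

```text
[0.5663 0.1493 0.1825] [ 1.1   0.87 -0.91] [ 0.255 -0.261  0.044] 70.2 [ 1.7995e+02 -1.0000e-02  1.2456e+02]
```

carry_out(plan=[{"travel":[0,0,0],"angular":[0,0,-0.08],"grip":-1},{"travel":[-0.001,-0.001,0],"angular":[0,0,-0.16],"grip":-1},{"travel":[-0.001,-0.001,0],"angular":[0,0,-0.24],"grip":-1}])

```text
time: 12.17
ee_pos: [0.5661, 0.1491, 0.1824]
tcp_rot: [179.9, -0.0, 117.7]
wrist_force: [0.7, 1.9, -1.3]
opening: 0.0149
grasp_force: 59.6
```

```bash
python3 s.py
```

```text
[0.5661 0.1491 0.1824] [ 0.72  1.91 -1.31] [ 0.507 -0.34   0.052] 77.1 [ 1.7995e+02 -2.0000e-02  1.1768e+02]
```

carry_out(plan=[{"travel":[0.0015,0.0025,-0.003],"angular":[0,0,0.03],"grip":-1},{"travel":[0.0015,0.0025,-0.006],"angular":[0,0,0.03],"grip":-1},{"travel":[0.0015,0.0025,-0.009],"angular":[0,0,0.03],"grip":-1}])

```text
time: 12.42
ee_pos: [0.5663, 0.1496, 0.1794]
tcp_rot: [-180.0, -0.0, 118.7]
wrist_force: [0.1, 1.0, -0.5]
opening: 0.015
grasp_force: 59.5
```

```bash
python3 s.py
```

```text
[0.5663 0.1496 0.1794] [ 0.13  0.99 -0.5 ] [ 0.239 -0.061 -0.035] 76.1 [-1.8000e+02 -1.0000e-02  1.1874e+02]
```

It is in the socket (4 mm below the face, no press). Go deeper.

carry_out(plan=[{"travel":[0,0.0015,-0.004],"angular":[0,0,0],"grip":-1},{"travel":[0,0.0015,-0.008],"angular":[0,0,0],"grip":-1},{"travel":[0,0.0015,-0.012],"angular":[0,0,0],"grip":-1},{"travel":[0,0.0015,-0.015],"angular":[0,0,0],"grip":-1},{"travel":[0,0.0015,-0.015],"angular":[0,0,0],"grip":-1}])

```text
time: 12.83
ee_pos: [0.5662, 0.1499, 0.1747]
tcp_rot: [-180.0, -0.0, 118.7]
wrist_force: [0.3, -0.3, -1.6]
opening: 0.0148
grasp_force: 59.4
```

```bash
python3 s.py
```

```text
[0.5662 0.1499 0.1747] [ 0.32 -0.3  -1.61] [ 0.061 -0.134  0.02 ] 76.2 [-179.98   -0.    118.66]
```

carry_out(plan=[{"travel":[-0.0005,0,0],"angular":[0,0,-0.1],"grip":-1},{"travel":[-0.001,0,0],"angular":[0,0,-0.2],"grip":-1},{"travel":[-0.0015,-0.0005,0],"angular":[0,0,-0.3],"grip":-1},{"travel":[-0.002,-0.001,0],"angular":[0,0,-0.4],"grip":-1},{"travel":[-0.0025,-0.001,0],"angular":[0,0,-0.5],"grip":-1}])

```text
time: 13.25
ee_pos: [0.5657, 0.1499, 0.1749]
tcp_rot: [180.0, -0.0, 104.2]
wrist_force: [2.0, 1.4, -3.1]
opening: 0.015
grasp_force: 59.3
```

```bash
python3 s.py
```

```text
[0.5657 0.1499 0.1749] [ 1.98  1.39 -3.14] [ 0.445 -0.389  0.096] 90.6 [ 1.7999e+02 -2.0000e-02  1.0420e+02]
```

carry_out(plan=[{"travel":[0.001,0.0015,0],"angular":[0,0,-0.07],"grip":-1},{"travel":[0.001,0.0015,0],"angular":[0,0,-0.14],"grip":-1},{"travel":[0.001,0.0015,0],"angular":[0,0,-0.21],"grip":-1}])

```text
time: 13.5
ee_pos: [0.5658, 0.1502, 0.1749]
tcp_rot: [-180.0, -0.0, 98.2]
wrist_force: [-0.1, 0.6, -2.1]
opening: 0.015
grasp_force: 59.4
```

```bash
python3 s.py
```

```text
[0.5658 0.1502 0.1749] [-0.14  0.55 -2.12] [ 0.118 -0.001  0.084] 96.6 [-179.98   -0.     98.22]
```

carry_out(plan=[{"travel":[0,0,0],"angular":[0,0,-0.05],"grip":-1},{"travel":[0,0,0],"angular":[0,0,-0.1],"grip":-1}])

```text
time: 13.67
ee_pos: [0.5657, 0.1502, 0.1749]
tcp_rot: [-180.0, -0.0, 95.4]
wrist_force: [-0.5, 0.7, -2.0]
opening: 0.015
grasp_force: 59.3
```

```bash
python3 s.py
```

```text
[0.5657 0.1502 0.1749] [-0.48  0.75 -1.99] [0.178 0.111 0.076] 99.5 [-1.7997e+02 -1.0000e-02  9.5370e+01]
```

carry_out(plan=[{"travel":[0,0.0005,0],"angular":[0,0,-0.05],"grip":-1},{"travel":[0,0.0005,0],"angular":[0,0,-0.1],"grip":-1}], grip_force=35)

```text
time: 13.83
ee_pos: [0.5657, 0.1503, 0.1748]
tcp_rot: [-180.0, -0.0, 92.5]
wrist_force: [-0.8, 0.2, -2.9]
opening: 0.0146
grasp_force: 59.2
```

```bash
python3 s.py
```

```text
[0.5657 0.1503 0.1748] [-0.76  0.17 -2.94] [0.146 0.185 0.089] 102.4 [-179.97   -0.     92.49]
```

carry_out(plan=[{"travel":[-0.0005,0.0003,0],"angular":[0,0,-0.05],"grip":-1},{"travel":[-0.0005,0.0003,0],"angular":[0,0,-0.1],"grip":-1}], grip_force=35)

```text
time: 14.0
ee_pos: [0.5656, 0.1503, 0.1749]
tcp_rot: [-180.0, 0.0, 89.6]
wrist_force: [0.0, 1.2, -1.9]
opening: 0.0149
grasp_force: 59.2
```

```bash
python3 s.py
```

```text
[0.5656 0.1503 0.1749] [ 0.01  1.16 -1.92] [0.174 0.152 0.093] 105.3 [-179.98    0.     89.6 ]
```

carry_out(plan=[{"travel":[-0.0003,0,0],"angular":[0,0,-0.04],"grip":-1},{"travel":[-0.0005,0,0],"angular":[0,0,-0.08],"grip":-1}])

```text
time: 14.17
ee_pos: [0.5655, 0.1504, 0.1749]
tcp_rot: [-180.0, 0.0, 87.3]
wrist_force: [-0.8, 1.0, -3.9]
opening: 0.0149
grasp_force: 59.2
```

```bash
python3 s.py
```

```text
[0.5655 0.1504 0.1749] [-0.76  1.03 -3.95] [0.166 0.076 0.136] 107.6 [-179.98    0.     87.32]
```

carry_out(plan=[{"travel":[0,0.0003,0],"angular":[0,0,-0.03],"grip":-1},{"travel":[0,0.0003,0],"angular":[0,0,-0.03],"grip":-1}])

```text
time: 14.33
ee_pos: [0.5655, 0.1504, 0.1749]
tcp_rot: [-180.0, 0.0, 86.5]
wrist_force: [-0.6, 0.1, -3.9]
opening: 0.015
grasp_force: 59.1
```

```bash
python3 s.py
```

```text
[0.5655 0.1504 0.1749] [-0.57  0.08 -3.91] [0.167 0.184 0.086] 108.4 [-1.7998e+02  1.0000e-02  8.6490e+01]
```

Still running torque; continue.

carry_out(plan=[{"travel":[-0.0005,0.0003,0],"angular":[0,0,-0.05],"grip":-1},{"travel":[-0.0005,0.0003,0],"angular":[0,0,-0.09],"grip":-1},{"travel":[-0.0005,0.0003,0],"angular":[0,0,-0.09],"grip":-1}])

```text
time: 14.58
ee_pos: [0.5654, 0.1505, 0.1749]
tcp_rot: [-180.0, 0.0, 83.9]
wrist_force: [-0.6, 0.6, -4.0]
opening: 0.0151
grasp_force: 59.0
```

```bash
python3 s.py
```

```text
[0.5654 0.1505 0.1749] [-0.59  0.56 -3.99] [0.082 0.074 0.028] 111.0 [-1.7999e+02  1.0000e-02  8.3920e+01]
```

carry_out(plan=[{"travel":[0,0.0003,0],"angular":[0,0,-0.05],"grip":-1},{"travel":[-0.0003,0.0003,0],"angular":[0,0,-0.1],"grip":-1},{"travel":[-0.0003,0.0003,0],"angular":[0,0,-0.1],"grip":-1}])

```text
time: 14.83
ee_pos: [0.5653, 0.1506, 0.1749]
tcp_rot: [-180.0, 0.0, 81.1]
wrist_force: [-0.6, 0.7, -4.8]
opening: 0.0148
grasp_force: 59.0
```

```bash
python3 s.py
```

```text
[0.5653 0.1506 0.1749] [-0.59  0.69 -4.76] [0.09  0.092 0.096] 113.8 [-1.7999e+02  1.0000e-02  8.1080e+01]
```

carry_out(plan=[{"travel":[0,0.0003,-0.001],"angular":[0,0,-0.05],"grip":-1},{"travel":[-0.0003,0.0003,-0.001],"angular":[0,0,-0.1],"grip":-1},{"travel":[-0.0003,0.0003,-0.001],"angular":[0,0,-0.1],"grip":-1}])

```text
time: 15.08
ee_pos: [0.5652, 0.1507, 0.1748]
tcp_rot: [180.0, 0.0, 78.3]
wrist_force: [-0.2, 0.3, -3.4]
opening: 0.0146
grasp_force: 59.1
```

```bash
python3 s.py
```

```text
[0.5652 0.1507 0.1748] [-0.17  0.31 -3.43] [0.04  0.164 0.065] 116.7 [179.99   0.    78.26]
```

carry_out(plan=[{"travel":[0,0.0003,0],"angular":[0,0,-0.05],"grip":-1},{"travel":[-0.0003,0.0003,0],"angular":[0,0,-0.1],"grip":-1},{"travel":[-0.0003,0.0003,0],"angular":[0,0,-0.1],"grip":-1}])

```text
time: 15.33
ee_pos: [0.5652, 0.1508, 0.1749]
tcp_rot: [180.0, -0.0, 75.4]
wrist_force: [-0.7, -0.3, -0.8]
opening: 0.0149
grasp_force: 59.2
```

```bash
python3 s.py
```

```text
[0.5652 0.1508 0.1749] [-0.69 -0.29 -0.8 ] [0.006 0.076 0.143] 119.5 [179.99  -0.    75.42]
```

carry_out(plan=[{"travel":[-0.0003,0.0003,0],"angular":[0,0,-0.06],"grip":-1},{"travel":[-0.0003,0.0003,0],"angular":[0,0,-0.06],"grip":-1}])

```text
time: 15.5
ee_pos: [0.5651, 0.1509, 0.1749]
tcp_rot: [180.0, -0.0, 73.7]
wrist_force: [0.3, -0.3, -2.1]
opening: 0.0151
grasp_force: 59.3
```

```bash
python3 s.py
```

```text
[0.5651 0.1509 0.1749] [ 0.25 -0.3  -2.13] [0.    0.071 0.261] 121.2 [179.98  -0.    73.71]
```

carry_out(plan=[{"travel":[0,0,0],"angular":[0,0,-0.015],"grip":-1},{"travel":[0,0,0],"angular":[0,0,-0.015],"grip":-1}])

```text
time: 15.67
ee_pos: [0.5651, 0.1509, 0.1749]
tcp_rot: [180.0, -0.0, 73.3]
wrist_force: [0.2, -1.3, -2.3]
opening: 0.0148
grasp_force: 59.3
```

```bash
python3 s.py
```

```text
[0.5651 0.1509 0.1749] [ 0.25 -1.25 -2.26] [-0.018  0.134  0.291] 121.6 [ 1.7998e+02 -1.0000e-02  7.3300e+01]
```

Snug at 0.29 N m. Relax the twist into the play and pull straight out.

carry_out(plan=[{"travel":[0,0,0],"angular":[0,0,0.07],"grip":-1},{"travel":[0,0,0],"angular":[0,0,0.14],"grip":-1},{"travel":[0,0,0],"angular":[0,0,0.14],"grip":-1},{"travel":[0,0,0.008],"angular":[0,0,0.14],"grip":-1},{"travel":[0,0,0.016],"angular":[0,0,0.14],"grip":-1},{"travel":[0,0,0.024],"angular":[0,0,0.14],"grip":-1},{"travel":[0,0,0.032],"angular":[0,0,0.14],"grip":-1},{"travel":[0,0,0.04],"angular":[0,0,0.14],"grip":-1}], grip_force=60)

```text
time: 16.33
ee_pos: [0.5651, 0.1509, 0.1872]
tcp_rot: [180.0, -0.0, 77.2]
wrist_force: [-0.6, -0.2, -0.8]
opening: 0.0147
grasp_force: 59.4
```

```bash
python3 s.py
```

```text
[0.5651 0.1509 0.1872] [-0.55 -0.22 -0.76] [0.018 0.037 0.031] 117.7 [ 1.7998e+02 -1.0000e-02  7.7240e+01]
```

carry_out(plan=[{"travel":[0,0,0.05],"angular":[0,0,0],"grip":-1},{"travel":[0,0,0.12],"angular":[0,0,0],"grip":-1},{"travel":[0,0,0.22],"angular":[0,0,0],"grip":-1},{"travel":[0,0,0.32],"angular":[0,0,0],"grip":-1},{"travel":[0,0,0.42],"angular":[0,0,0],"grip":-1},{"travel":[0,0,0.5],"angular":[0,0,0],"grip":-1},{"travel":[0,0,0.5],"angular":[0,0,0.2],"grip":-1}])

```text
time: 16.92
ee_pos: [0.5655, 0.151, 0.3424]
tcp_rot: [179.6, -0.2, 82.9]
wrist_force: [0.9, 0.6, 0.9]
opening: 0.0148
grasp_force: 59.5
```

carry_out(plan=[{"travel":[0,-0.1,0],"angular":[0,0,0.2],"grip":-1},{"travel":[-0.05,-0.2,0],"angular":[0,0,0.4],"grip":-1},{"travel":[-0.05,-0.3,0],"angular":[0,0,0.6],"grip":-1},{"travel":[-0.08,-0.4,0],"angular":[0,0,0.8],"grip":-1},{"travel":[-0.1,-0.5,0],"angular":[0,0,1.0],"grip":-1},{"travel":[-0.1,-0.6,0],"angular":[0,0,1.0],"grip":-1}])

```text
time: 17.42
ee_pos: [0.534, -0.0303, 0.3377]
tcp_rot: [179.9, 0.0, 112.0]
wrist_force: [-0.3, 0.2, -0.8]
opening: 0.015
grasp_force: 59.5
```

carry_out(plan=[{"travel":[0,-0.1,0],"angular":[0,0,0.2],"grip":-1},{"travel":[-0.05,-0.2,0],"angular":[0,0,0.4],"grip":-1},{"travel":[-0.05,-0.3,0],"angular":[0,0,0.6],"grip":-1},{"travel":[-0.08,-0.4,0],"angular":[0,0,0.8],"grip":-1},{"travel":[-0.1,-0.5,0],"angular":[0,0,1.0],"grip":-1},{"travel":[-0.1,-0.6,0],"angular":[0,0,1.0],"grip":-1}])

```text
time: 17.92
ee_pos: [0.5039, -0.2105, 0.3377]
tcp_rot: [180.0, 0.1, 140.6]
wrist_force: [-0.0, -0.0, -0.4]
opening: 0.015
grasp_force: 59.5
```

```bash
python3 s.py
```

```text
[ 0.5039 -0.2105  0.3377] [-0.03 -0.03 -0.42] [ 0.035 -0.02  -0.015] 16.7 [1.7998e+02 6.0000e-02 1.4061e+02]
```

carry_out(plan=[{"travel":[-0.02,-0.1,0],"angular":[0,0,0.2],"grip":-1},{"travel":[-0.04,-0.2,0],"angular":[0,0,0.4],"grip":-1},{"travel":[-0.05,-0.3,0],"angular":[0,0,0.6],"grip":-1},{"travel":[-0.06,-0.4,0],"angular":[0,0,0.8],"grip":-1},{"travel":[-0.064,-0.492,0],"angular":[0,0,0.963],"grip":-1},{"travel":[-0.064,-0.492,0],"angular":[0,0,0.963],"grip":-1},{"travel":[-0.064,-0.492,0],"angular":[0,0,0.963],"grip":-1}])

```text
time: 18.5
ee_pos: [0.4855, -0.3579, 0.3361]
tcp_rot: [180.0, -0.0, 167.7]
wrist_force: [-0.1, -0.0, -0.6]
opening: 0.0146
grasp_force: 59.5
```

```bash
python3 s.py
python3 - <<'E'
from m import *
w=shot('wrist'); p=proj(w,(.4835,-.3565,.045)).astype(int);print(p)
x,y=p-[70,60];print(x,y)
cv2.imwrite('pics/w3.png',cv2.resize(w['frame'][max(y,0):y+120,x:x+140,::-1],None,fx=5,fy=5,interpolation=2))
E
```

```text
[ 0.4855 -0.3579  0.3361] [-0.1  -0.   -0.62] [0.015 0.011 0.   ] -24.1 [ 1.7997e+02 -5.0000e-02  1.6770e+02]
[322 157]
252 97
```

View pics/w3.png

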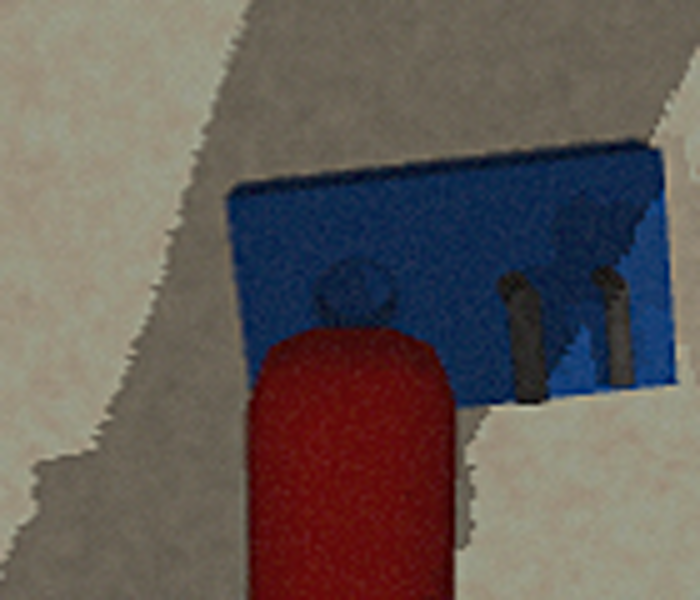

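The crop shows the stand's hole centred near (357,297), the bar's near end at about (352,330) in front of it, and the two L keys to the right at (520,290) and (610,280).

Run:
```python
from m import *
w=shot('wrist');print(w['o']['ee_pos'])
print('hole',onplane(w,(252+357/5-.4,97+297/5-.4),.045),'L/R',onplane(w,(252+316/5,156),.045),onplane(w,(252+398/5,156),.045),'top',onplane(w,(323,97+258/5),.045))
z=w['o']['ee_pos'][2]+.0052
for zz in (z,z+.009): 
  e=onplane(w,(252+352/5,97+328/5),zz); a=np.radians(w['o']['tcp_rot'][2]); print('end',e,'ctr',e[:2]-.045*np.array([np.cos(a),np.sin(a)]))
```

```text
[ 0.485734   -0.35690526  0.33655542]
hole [ 0.48168318 -0.35432008  0.045     ] L/R [ 0.47957544 -0.36401024  0.045     ] [ 0.48400383 -0.34363402  0.045     ] top [ 0.47248048 -0.35233105  0.045     ]
end [ 0.43865362 -0.34684488  0.34175542] ctr [ 0.48262714 -0.35640156]
end [ 0.43710198 -0.34654108  0.35075542] ctr [ 0.4810755  -0.35609775]
```

carry_out(plan=[{"travel":[0,0.006,-0.1],"angular":[0,0,0],"grip":-1},{"travel":[0,0.006,-0.2],"angular":[0,0,0],"grip":-1},{"travel":[0,0.006,-0.3],"angular":[0,0,0],"grip":-1},{"travel":[0,0.006,-0.4],"angular":[0,0,0],"grip":-1},{"travel":[0,0.006,-0.5],"angular":[0,0,0],"grip":-1},{"travel":[0,0.006,-0.57],"angular":[0,0,0],"grip":-1},{"travel":[0,0.006,-0.6],"angular":[0,0,0],"grip":-1},{"travel":[0,0.006,-0.6],"angular":[0,0,0],"grip":-1}])

```text
time: 19.27
ee_pos: [0.4854, -0.3533, 0.1551]
tcp_rot: [179.9, -0.1, 167.9]
wrist_force: [-0.2, -0.4, -0.7]
opening: 0.0149
grasp_force: 59.5
```

carry_out(plan=[{"travel":[0,0,-0.01],"angular":[0,0,0],"grip":-1},{"travel":[0,0,-0.02],"angular":[0,0,0],"grip":-1},{"travel":[0,0,-0.03],"angular":[0,0,0],"grip":-1},{"travel":[0,0,-0.035],"angular":[0,0,0],"grip":-1}])

```text
time: 19.6
ee_pos: [0.4862, -0.3551, 0.147]
tcp_rot: [-180.0, 0.1, 167.9]
wrist_force: [-0.4, 0.8, -1.1]
opening: 0.0148
grasp_force: 59.5
```

```bash
python3 s.py
```

```text
[ 0.4862 -0.3551  0.147 ] [-0.38  0.79 -1.13] [-0.031  0.048 -0.019] -24.0 [-1.7997e+02  7.0000e-02  1.6786e+02]
```

carry_out(plan=[{"travel":[-0.003,0,-0.01],"angular":[0,0,0],"grip":-1},{"travel":[-0.003,0,-0.02],"angular":[0,0,0],"grip":-1},{"travel":[-0.003,0,-0.03],"angular":[0,0,0],"grip":-1},{"travel":[-0.003,0,-0.035],"angular":[0,0,0],"grip":-1}])

```text
time: 19.93
ee_pos: [0.4848, -0.3549, 0.1352]
tcp_rot: [180.0, -0.0, 167.9]
wrist_force: [-0.1, 0.6, -2.1]
opening: 0.0149
grasp_force: 59.5
```

```bash
python3 s.py
```

```text
[ 0.4848 -0.3549  0.1352] [-0.07  0.61 -2.06] [0.013 0.024 0.013] -24.1 [ 1.7999e+02 -2.0000e-02  1.6786e+02]
```

In the hole with no side load; continue to near the floor (TCP about 0.110).

carry_out(plan=[{"travel":[0,0,-0.02],"angular":[0,0,0],"grip":-1},{"travel":[0,0,-0.04],"angular":[0,0,0],"grip":-1},{"travel":[0,0,-0.06],"angular":[0,0,0],"grip":-1},{"travel":[0,0,-0.072],"angular":[0,0,0],"grip":-1},{"travel":[0,0,-0.08],"angular":[0,0,0],"grip":-1},{"travel":[0,0,-0.084],"angular":[0,0,0],"grip":-1},{"travel":[0,0,-0.084],"angular":[0,0,0],"grip":-1}])

```text
time: 20.52
ee_pos: [0.4849, -0.3548, 0.1102]
tcp_rot: [180.0, -0.0, 167.9]
wrist_force: [0.4, -0.4, -1.3]
opening: 0.015
grasp_force: 59.5
```

```bash
python3 s.py
```

```text
[ 0.4849 -0.3548  0.1102] [ 0.38 -0.39 -1.27] [ 0.042 -0.014  0.014] -24.1 [ 1.7999e+02 -2.0000e-02  1.6787e+02]
```

carry_out(plan=[{"travel":[0,0,-0.003],"angular":[0,0,0],"grip":-1},{"travel":[0,0,-0.005],"angular":[0,0,0],"grip":-1},{"travel":[0,0,-0.005],"angular":[0,0,0],"grip":-1},{"travel":[0,0,-0.005],"angular":[0,0,0],"grip":-0.5},{"travel":[0,0,-0.005],"angular":[0,0,0],"grip":-0.2},{"travel":[0,0,-0.005],"angular":[0,0,0],"grip":0},{"travel":[0,0,-0.005],"angular":[0,0,0],"grip":0},{"travel":[0,0,-0.005],"angular":[0,0,0],"grip":0}])

```text
time: 21.18
ee_pos: [0.485, -0.3549, 0.1092]
tcp_rot: [-180.0, 0.0, 167.9]
wrist_force: [0.1, 0.2, 0.7]
opening: 0.0426
grasp_force: 0.0
```

carry_out(plan=[{"travel":[0,0,0.03],"angular":[0,0,0],"grip":0},{"travel":[0,0,0.08],"angular":[0,0,0],"grip":0},{"travel":[0,0,0.16],"angular":[0,0,0],"grip":0},{"travel":[0,0,0.26],"angular":[0,0,0],"grip":0},{"travel":[0,0,0.38],"angular":[0,0,0],"grip":0},{"travel":[0,0,0.5],"angular":[0,0,0],"grip":0},{"travel":[0,0,0.6],"angular":[0,0,0],"grip":0},{"travel":[0,0,0.6],"angular":[0,0,0],"grip":0}])

```text
time: 21.85
ee_pos: [0.4856, -0.3554, 0.2968]
tcp_rot: [-179.8, 0.5, 167.9]
wrist_force: [0.2, 0.2, 0.4]
opening: 0.0428
grasp_force: 0.0
```

```bash
python3 s.py
python3 - <<'E'
from m import *
a=shot('scene');b=shot('side')
print(bar(a,(284,109)),bar(b,(304,302)))
i=np.hstack([cv2.resize(c['frame'][y:y+140,x:x+140,::-1],(390,390),interpolation=2) for c,x,y in((a,215,45),(b,235,240))])
cv2.imwrite('pics/e.png',i)
E
```

```text
[ 0.4856 -0.3554  0.2968] [0.24 0.21 0.38] [-0.038 -0.03  -0.005] -24.1 [-179.78    0.49  167.87]
(array([ 0.4818, -0.3546]), array([0.0201, 0.0833]), np.float32(168.60954)) (array([ 0.4824, -0.3525]), array([0.0217, 0.0878]), np.float32(167.9049))
```

View pics/e.png

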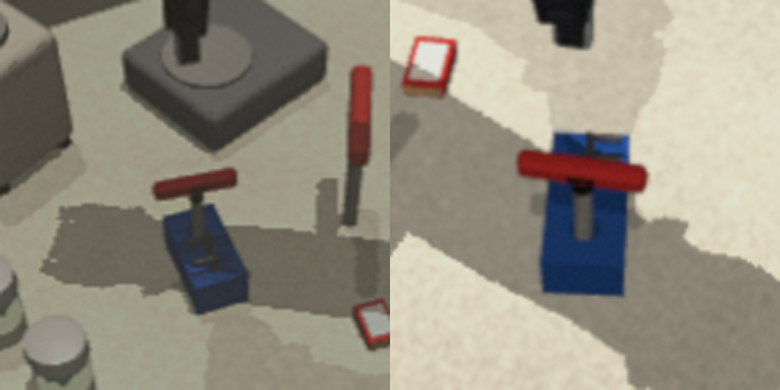

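The key stands released and upright in its hole (bar at (195,183) left and (582,170) right), and the gripper is clear above it.

```bash
python3 -c "
from h import *
print(ticket.job_done())"
```

```text
the job is handed in; nothing more can be done
None
```

The screw is hand-snug at its stop (about 0.29 N m), the key stands released and upright in its hole in the stand, and the job was handed in at about 22 s; no verdict came back.

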